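Pack the fitted bracket tray behind its sprung gate

ROBOT

A 6-joint arm with a two-finger parallel gripper is mounted at the origin on the work surface. World frame = base frame: x ahead of the robot, y to its left, z up, the work surface at z = 0. Lengths are in mm, angles in rad, forces in N, time in s.
With the tool pointing down it reaches from about 400 to 925 mm from the base axis. Payload 12.5 kg.
Tool frame: the origin (TCP) lies midway between the tips of the shut fingers; the grasp point (between the pads) lies 19 mm behind it; z points along the fingers, y is the line along which they close (so a half turn about z gives the same grasp; the last joint's range is limited). The gripper opens to 95 mm and grips with 3 to 60 N. Pads are 20 mm wide; open, the fingers measure 119 mm over their backs; the gripper's body (75 mm by 180 mm) begins 59 mm behind the grasp point.
Start: joints at [-1.417, 0.491, 1.559, -0, 1.092, -0.106], TCP at [160.577, -604.038, 214.661] pointing down, gripper open.
Joint ranges: [-3.1, 3.1], [-0.84, 2.19], [0.05, 2.79], [-1.13, 4.28], [0.06, 2.93], [-2.69, 2.69]. Speed limits (rad/s): [2.22, 2.22, 2.79, 3.14, 3.14, 3.14].

INTERFACE

Orientations are given as [roll, pitch, yaw] about the fixed x, y, z axes, in that order (R = Rz(yaw) Ry(pitch) Rx(roll)).
In Python, from cell import state, read_camera, camera_info, env gives the robot as it stands.
- The arm moves only by the tool move_arm, never from a script. Its argument "commands" is a list of rows, each a list of 3 entries, a list of its own where there are three numbers: the shift along the world's x, y, z in cm, then the turn, a rotation vector about the world's x, y, z in degrees, then the opening, from 0 (shut) to 1 (fully open). A call has 1 to 10 rows; each row shifts and turns the commanded pose from where the row before left it; what a row does not reach is not made up. A row lasts 1/10 s, in which the tool goes at most 50 mm and 8.59 degrees, less where a joint would pass 70% of its speed; a pose out of reach is approached as far as the arm can. A call with a gripper value outside its range is refused whole. The fingers move at their own pace and stop on an object; the grip force is fixed at half the most. Time passes only in rows, so rows that do not move let the fingers close. It gives the time, the measured TCP pose, the force, the opening and the grip force at its end, in the units of the state.
- state(): the state, without advancing time (a new reading comes with each control period).
- read_camera(name): name is "scene" or "top"; returns the picture (384x512x3 uint8, blue, green, red); there is no depth.
- camera_info(name): a dict with "K" (3x3 intrinsics, pixels), "cam_to_world" (4x4, takes a point from camera to world coordinates). Camera axes: x right, y down, z forward; pixel columns grow to the right and rows downward; lengths in mm; the calibration is good to about 2 mm. A picture is of the moment at which its call begins. camera_info takes no time and is no camera call.
- env.job_done(): hands the job in; it is judged then, once.
The state is a dict: "t": time; "joints": joint angles; "qvel": joint speeds; "tau": joint torques, N m; "eef_pos": TCP position; "tcp_rot": TCP orientation; "ft_force": force on the tool from outside, world axes, zero at the start; "moment": the same for the moment, N m; "opening": opening from 0.0 (shut) to 1.0 (fully open); "grip_force": force on a finger pad.
Only numpy, scipy, OpenCV 4.12 (cv2) and the standard library are available. Lean on these libraries where they do the work, as an engineer would, in place of code of your own. Each camera call takes 0.05 s, during which the arm holds its last target. There are 200 camera calls.

TASK

The black plastic transit block locked in the fitted tray is in the way of the aluminium brackets on the bench: push the wooden wedge into the lane between the tray's far wall and the gate's hanging pin so that it holds the sprung gate open by itself, and lay the block flat in the steel dish. Then nest every bracket flat in the one place in the tray where its shape fits. When all are fully home, pull the wedge out so that the gate shuts over them and lay it back along the middle of its rubber mat, tip pointing as at the start; leave the dial gauge, spanner and log book alone.

Things in the scene. Friction and masses are not known exactly. Their poses are not given: they have to be found in the camera images.
- tray: Fixed grey tray, base plate 6 mm thick, x -66 to 158, y -126 to 126 mm; origin at its underside below the middle of the bracket bed, x away from the robot, z up. The far wall is a block x 60 to 92, top z 18; its far face x = 92 guides the wedge. The base plate beyond it (top z 6, free for the wedge from x 92 to 136) is the wedge's lane, entered from the +y end.
- bed (a point): Middle of the floor of the tray's bed, 6 mm above the tray's underside. Bed in the tray's frame: x -60 to 60, y -120 to 120 mm, walls 12 mm high. Five keys as high as the walls stand on the near wall, x -60 to -24, at y -105..-85, -40..-15, 10..22, 38..50 and 75..100.
- gate (a joint): Sprung retaining gate, slide in m: 0 shut, at most 0.04, grows as it moves along tray +x. The spring shuts it with 2 N (shut) to 3.3 N (at 0.026). Wedged fully it stands at about 0.026; it clears the bed from 0.021 on.
- gate_bar (a point): Middle of the lower near edge of the gate's steel bar: the bar is 22 mm along tray x, 236 mm along y, z 21 to 31 mm in the tray. Shut, its near edge is at tray x 40: it covers the far 20 mm of the bed and so the far ends of the brackets, 3 mm above them.
- gate_pin (a point): Axis of the round pin (12 mm thick, tray z 7 to 22) that hangs from the gate into the lane, taken 12 mm above the tray's underside. Gate shut: tray x 110, y 30, leaving 12 mm between pin and guide face. It hangs from the gate's arm, which spans tray y 22 to 38, z 21 to 31, out to x 118.
- lane_in (a point): Where the wedge's origin lies when it is fully in: on the lane, tray x 112, y 75 mm. The wedge then points to tray -y, straight side to the guide face; it gets there by sliding along tray -y from y about 200, its tip passing under the gate's arm between guide face and pin. It stays by itself.
- wedge: Loose wooden wedge 160 x 38 x 12 mm, about 0.2 kg; upright steel handle plate near its thick end: 12 along x, 28 along y, z 12 to 52. Origin at the underside below the handle; x to the thin tip (x 152), rear x -8. Side y -19 is straight; side y 19 is straight to x 57, then tapers to y -13 at the tip (6 mm thick). Pushing it in takes 5 to 12 N.
- mat: Fixed black rubber mat 200 x 90 x 3 mm, the wedge's place; origin at the middle of its underside, x along its length.
- mat_handle (a point): Point on the top of the mat, 70 mm from its middle towards its -x end: where the wedge's origin (below its handle) lies when the wedge lies along the middle of the mat, tip towards mat +x.
- bracket_t: Loose aluminium bracket (may be absent), plate 12 mm thick shaped like a T: a 46 wide bar (along x) from x -58 to 58, with a 20 mm wide tongue (x -17 to 17) standing out to y +37; a 24 mm notch in the -x edge (y -18 to 6); overall y -29 to 37 (mm). Upright grip tab: 12 along x, 28 along y, z 12 to 52. Origin at the underside below the tab. 0.25 kg.
- home_t (a point): Point on the floor of the tray's bed where the origin of bracket_t lies when it is home; the bracket's axes are then parallel to the tray's (about 2 mm play all round, 4 mm to its neighbours).
- bracket_c: Loose aluminium bracket (may be absent), plate 12 mm thick shaped like a C: its +x arm spans y -38 to 18 (x 20 to 58), its middle y -18 to 38 (x -20 to 20), leaving a recess; its -x arm spans y -38 to 38 (x -58 to -20) with a 29 mm notch (y -12 to 17) (mm). Upright grip tab: 12 along x, 28 along y, z 12 to 52. Origin at the underside below the tab. 0.25 kg.
- home_c (a point): Point on the floor of the tray's bed where the origin of bracket_c lies when it is home; the bracket's axes are then parallel to the tray's (about 2 mm play all round, 4 mm to its neighbours).
- bracket_hammer: Loose aluminium bracket (may be absent), plate 12 mm thick shaped like a hammer: a 76 mm wide head (x 23 to 58, y -38 to 38), a 36 mm wide stem (x -20 to 23, y -18 to 18) and a 12 mm wide foot (x -58 to -20, y -6 to 6) (mm). Upright grip tab: 12 along x, 28 along y, z 12 to 52. Origin at the underside below the tab. 0.25 kg.
- home_hammer (a point): Point on the floor of the tray's bed where the origin of bracket_hammer lies when it is home; the bracket's axes are then parallel to the tray's (about 2 mm play all round, 4 mm to its neighbours).
- bracket_step: Loose aluminium bracket (may be absent), plate 12 mm thick shaped like a step: 66 mm wide (y -36 to 30) from x -58 to 20, then 46 mm wide (y -16 to 30) to x 58; a 29 mm notch (y -15 to 14) in the -x edge, 38 deep (mm). Upright grip tab: 12 along x, 28 along y, z 12 to 52. Origin at the underside below the tab. 0.25 kg.
- home_step (a point): Point on the floor of the tray's bed where the origin of bracket_step lies when it is home; the bracket's axes are then parallel to the tray's (about 2 mm play all round, 4 mm to its neighbours).
- dial_gauge: Bystander: blue dial gauge on a stand, 110 wide, 125 mm high; origin under its middle.
- spanner: Bystander: steel spanner 190 mm long lying on the bench.
- log_book: Bystander: red log book 120 x 170 x 30 mm; origin under its middle.
- wedge_tip (a point): Middle of the wedge's thin tip, at its underside.
- transit_block: Loose black plastic block, plate 74 (x) x 56 (y) x 12 mm, lying in the tray's bed under the gate; upright grip tab 12 along x, 28 along y, z 12 to 52 mm. Origin at the underside below the tab (its middle). About 0.1 kg.
- dish: Fixed square open steel dish, 110 x 110 mm, 25 mm high, walls 4 mm; origin under its middle, axes along its sides.
- dish_in (a point): Middle of the dish's inner floor.
Mind the look-alikes: they are no part of the job. What is shaped like the dish but blue or green is not meant. Of the things shaped like the wedge, the wooden one is meant.

How it is judged (in metres and radians):
On the way, in this order (a step that is already met when the one before it is completed fails the run):
1. the wedge, let go, holds the gate open (value of joint gate above 0.024 m and contact force between wedge and gate above 0.3 N and contact force between the fingers and wedge below 0.1 N), for 0.3 s.
2. the block lies in the dish and every bracket present lies home in the tray, all let go, with the gate still wedged open (x of bracket_t in the frame of home_t between -0.006 and 0.006 m and y of bracket_t in the frame of home_t between -0.006 and 0.006 m and z of bracket_t in the frame of home_t between -0.003 and 0.003 m and angle between each of bracket_t, bracket_c, bracket_hammer, bracket_step's own z axis and vertical below 0.06 rad and angle between the x axis of each of bracket_t, bracket_c, bracket_hammer, bracket_step and the x axis of tray, either way round below 0.1 rad and x of bracket_c in the frame of home_c between -0.006 and 0.006 m and y of bracket_c in the frame of home_c between -0.006 and 0.006 m and z of bracket_c in the frame of home_c between -0.003 and 0.003 m and x of bracket_hammer in the frame of home_hammer between -0.006 and 0.006 m and y of bracket_hammer in the frame of home_hammer between -0.006 and 0.006 m and z of bracket_hammer in the frame of home_hammer between -0.003 and 0.003 m and x of bracket_step in the frame of home_step between -0.006 and 0.006 m and y of bracket_step in the frame of home_step between -0.006 and 0.006 m and z of bracket_step in the frame of home_step between -0.003 and 0.003 m and contact force between the fingers and bracket_t below 0.1 N and contact force between the fingers and bracket_c below 0.1 N and contact force between the fingers and bracket_hammer below 0.1 N and contact force between the fingers and bracket_step below 0.1 N and value of joint gate above 0.024 m and horizontal distance between transit_block and dish_in below 0.035 m and z of transit_block in the frame of dish_in between -0.006 and 0.006 m and angle between transit_block's own z axis and vertical below 0.1 rad and contact force between the fingers and transit_block below 0.1 N), for 0.2 s.
3. the gate has shut over the brackets (x of bracket_t in the frame of home_t between -0.006 and 0.006 m and y of bracket_t in the frame of home_t between -0.006 and 0.006 m and z of bracket_t in the frame of home_t between -0.003 and 0.003 m and angle between each of bracket_t, bracket_c, bracket_hammer, bracket_step's own z axis and vertical below 0.06 rad and angle between the x axis of each of bracket_t, bracket_c, bracket_hammer, bracket_step and the x axis of tray, either way round below 0.1 rad and x of bracket_c in the frame of home_c between -0.006 and 0.006 m and y of bracket_c in the frame of home_c between -0.006 and 0.006 m and z of bracket_c in the frame of home_c between -0.003 and 0.003 m and x of bracket_hammer in the frame of home_hammer between -0.006 and 0.006 m and y of bracket_hammer in the frame of home_hammer between -0.006 and 0.006 m and z of bracket_hammer in the frame of home_hammer between -0.003 and 0.003 m and x of bracket_step in the frame of home_step between -0.006 and 0.006 m and y of bracket_step in the frame of home_step between -0.006 and 0.006 m and z of bracket_step in the frame of home_step between -0.003 and 0.003 m and value of joint gate below 0.004 m), for 0.2 s.
At the end, for the whole second after the job is handed in: Brackets: within 6 mm of home across, 3 mm in height, flat to 0.06 rad, turned under 0.1 rad, let go, at rest; block flat in the dish; gate shut (under 4 mm); wedge flat on its mat, handle within 45 mm of mat_handle, along the mat to 0.35 rad, tip to mat +x (all of step 3 and contact force between the fingers and bracket_t below 0.1 N and contact force between the fingers and bracket_c below 0.1 N and contact force between the fingers and bracket_hammer below 0.1 N and contact force between the fingers and bracket_step below 0.1 N and linear speed of each of bracket_t, bracket_c, bracket_hammer, bracket_step, wedge below 0.02 m/s and horizontal distance between wedge and mat_handle below 0.045 m and angle between the x axis of wedge and the x axis of mat, either way round below 0.35 rad and z of wedge in the frame of mat_handle below 0.006 m and angle between wedge's own z axis and vertical below 0.08 rad and x of wedge_tip in the frame of mat above 0.03 m and horizontal distance between transit_block and dish_in below 0.035 m and z of transit_block in the frame of dish_in between -0.006 and 0.006 m and angle between transit_block's own z axis and vertical below 0.1 rad and contact force between the fingers and transit_block below 0.1 N); the robot touches nothing.
It fails at once if the dial gauge is pushed more than 3 cm away (distance of dial_gauge from where it was at the start of the episode above 0.03 m).
It fails at once if the spanner is pushed more than 3 cm away (distance of spanner from where it was at the start of the episode above 0.03 m).
It fails at once if the log book is pushed more than 3 cm away (distance of log_book from where it was at the start of the episode above 0.03 m).
Of bracket_t, bracket_c, bracket_hammer, bracket_step only 2 to 4 are there at a start; the rules pass over those that are not, and their reading is None.
At some moment in a run one of bracket_t, bracket_c, bracket_hammer, bracket_step may be knocked a few centimetres aside while the robot is not near it.
Once in a run the grip may slacken for a moment while it holds something.
It also fails if it takes over 210 s, if anything falls off the work surface, if the arm or the gripper's body presses on something with over 40 N, if the wrist force passes 120 N, or if a joint passes its speed limit or range.

## Working session

There is one attempt and no reset: what is moved stays moved. The work goes in short steps, Python scripts to look and compute and a tool call to move; the robot and the scene stay as the last step left them, time stands still between calls to the robot, and variables do not carry over. Pictures are saved under pics/ and viewed, at most 14 in all, crops included, and the job is handed in when it is done.

Besides the shell and the picture viewer there is one more tool, called after "Request:" by a JSON object that holds its "name" and its "arguments", one argument or row to a line. move_arm: Moves the arm, as the interface text tells. Its arguments: {"type":"object","properties":{"commands":{"type":"array"}},"required":["commands"]}

```bash
ls; mkdir -p pics; python3 - <<'E'
from cell import state, read_camera, camera_info
import cv2, numpy as np
for n in("top","scene"):
    im=read_camera(n); cv2.imwrite(f"pics/{n}0.png",im)
    i=camera_info(n); print(n,np.round(i["K"],1).tolist(),np.round(i["cam_to_world"],3).tolist())
    cv2.imwrite(f"pics/{n}0b.png",cv2.resize(im,(800,600),interpolation=cv2.INTER_CUBIC))
print(state())
E
```

```text
pics
top [[405.8, 0.0, 256.0], [0.0, 405.8, 193.8], [0.0, 0.0, 1.0]] [[-0.013, -0.989, 0.149, 316.042], [-1.0, 0.013, 0.005, 111.08], [-0.007, -0.149, -0.989, 1275.211], [0.0, 0.0, 0.0, 1.0]]
scene [[349.2, 0.0, 250.8], [0.0, 349.2, 189.3], [0.0, 0.0, 1.0]] [[-0.51, 0.685, -0.52, 991.817], [0.86, 0.408, -0.306, 406.971], [0.002, -0.603, -0.797, 824.081], [0.0, 0.0, 0.0, 1.0]]
{'t': 0.1, 'joints': array([-1.41657711e+00,  4.91488947e-01,  1.55937051e+00, -5.15137056e-06,
        1.09170519e+00, -1.05588093e-01]), 'qvel': array([-0.00064279, -0.00380776, -0.00153083, -0.00093182, -0.00034375,
       -0.0020661 ]), 'tau': array([ 4.91726532e-03, -6.13621187e+01, -2.58607936e+01,  6.94036251e-02,
        4.70188691e-02, -5.69260351e-05]), 'eef_pos': array([ 160.55484079, -603.81101415,  214.13280315]), 'tcp_rot': array([-3.14062559e+00, -9.78970657e-05,  2.59809638e-01]), 'ft_force': array([ 0.1365616 , -0.79424457,  0.19139632]), 'moment': array([ 0.02062853,  0.04501005, -0.03534397]), 'grip_force': 0.0, 'opening': 0.9994852934658508}
```

View pics/top0b.png

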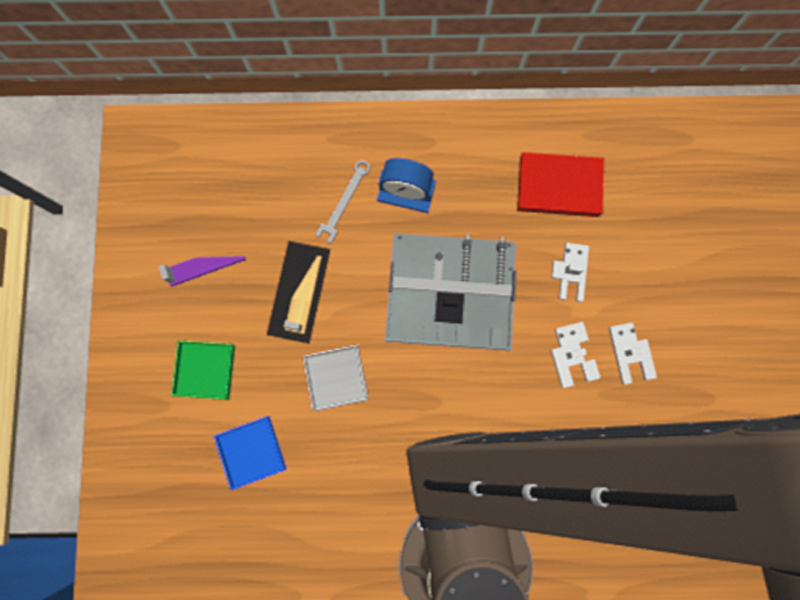

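View pics/scene0b.png

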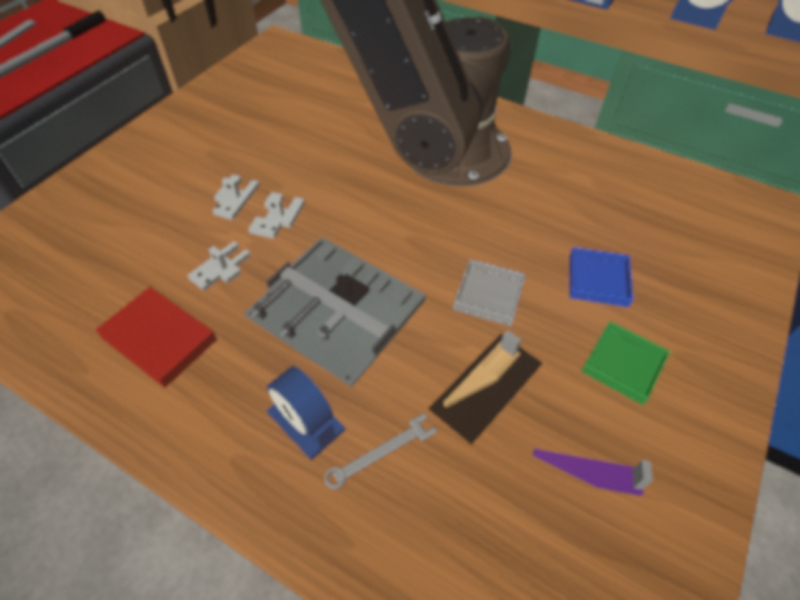

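The wooden wedge is at top (305,295) on its black mat; the purple one at (205,268) is a decoy. The steel dish is grey at (337,378), and the green (204,370) and blue (250,453) ones are decoys. Three brackets lie at (573,272), (576,355) and (633,353), the tray is at (450,292) and the black block at (450,307). Next come enlarged metric crops to confirm shapes.

```bash
cat > h.py <<'E'
import cv2, numpy as np
from cell import state, read_camera, camera_info
INFO={n:camera_info(n) for n in("top","scene")}
def proj(n,P):
    P=np.atleast_2d(P).astype(float); i=INFO[n]; T=np.linalg.inv(np.array(i["cam_to_world"]))
    c=P@T[:3,:3].T+T[:3,3]; q=c@np.array(i["K"]).T; return q[:,:2]/q[:,2:]
def unproj(n,uv,z):
    uv=np.atleast_2d(uv).astype(float); i=INFO[n]; M=np.array(i["cam_to_world"])
    d=np.c_[uv,np.ones(len(uv))]@np.linalg.inv(np.array(i["K"])).T@M[:3,:3].T
    s=(z-M[2,3])/d[:,2]; return M[:3,3]+d*s[:,None]
def rect(im,n,x0,x1,y0,y1,z,s):
    # s px/mm ; up = +x, left=+y
    src=proj(n,[[x1,y1,z],[x1,y0,z],[x0,y0,z],[x0,y1,z]]).astype(np.float32)
    w,h=int((y1-y0)*s),int((x1-x0)*s)
    H=cv2.getPerspectiveTransform(src,np.float32([[0,0],[w,0],[w,h],[0,h]]))
    return cv2.warpPerspective(im,H,(w,h),flags=cv2.INTER_CUBIC)
E
python3 - <<'E'
from h import *
k=512/800
for nm,p in dict(tray=(450,292),b1=(573,272),b2=(576,355),b3=(633,353),wedge=(305,295),mat=(298,292),dish=(337,378),spanner=(343,200)).items(): print(nm,unproj("top",np.array(p)*k,6).round(0))
im=cv2.imread("pics/top0.png")
a=rect(im,"top",400,800,-350,-70,12,1.5); b=rect(im,"top",400,800,-80,170,18,1.5)
cv2.imwrite("pics/c1.png",np.hstack([b,a]));print(a.shape,b.shape)
E
```

```text
tray [[528.  15.   6.]]
b1 [[ 565. -236.    6.]]
b2 [[ 397. -233.    6.]]
b3 [[ 399. -347.    6.]]
wedge [[525. 310.   6.]]
mat [[532. 324.   6.]]
dish [[357. 244.   6.]]
spanner [[724. 233.   6.]]
(600, 420, 3) (600, 375, 3)
```

View pics/c1.png

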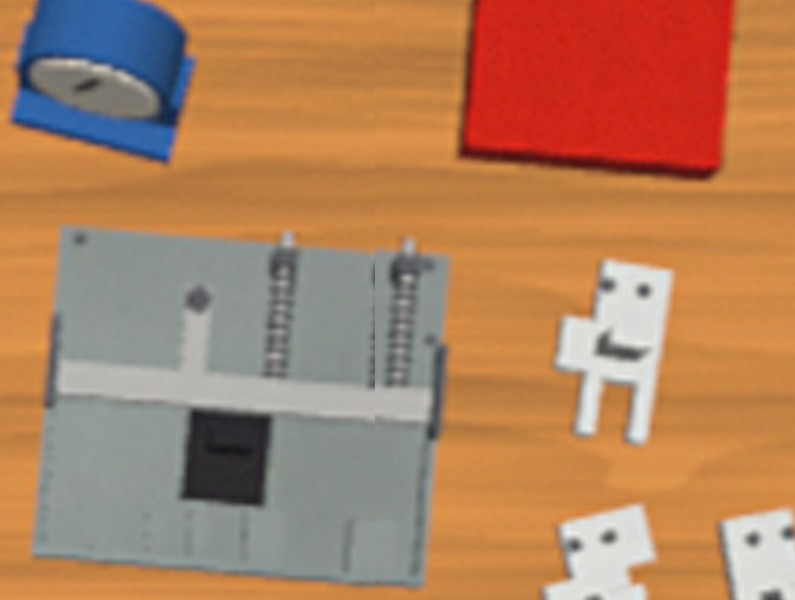

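```bash
cat >> h.py <<'E'
from scipy.optimize import minimize
def box(x0,x1,y0,y1,z0,z1): return (np.array([[x0,y0],[x1,y0],[x1,y1],[x0,y1]],float),z0,z1)
def ply(pts,z0,z1): return (np.array(pts,float),z0,z1)
TAB=box(-6,6,-14,14,12,52)
M={
'T':[ply([(-58,-29),(58,-29),(58,17),(17,17),(17,37),(-17,37),(-17,17),(-58,17),(-58,6),(-20,6),(-20,-18),(-58,-18)],0,12),TAB],
'C':[ply([(20,-38),(58,-38),(58,18),(20,18),(20,38),(-58,38),(-58,17),(-20,17),(-20,-12),(-58,-12),(-58,-38),(-20,-38),(-20,-18),(20,-18)],0,12),TAB],
'S':[ply([(-58,-36),(20,-36),(20,-16),(58,-16),(58,30),(-58,30),(-58,14),(-20,14),(-20,-15),(-58,-15)],0,12),TAB],
'tray':[box(-66,158,-126,126,0,6),box(-66,92,-126,126,6,18)],
'dish':[box(-55,55,-55,55,0,25)],
'mat':[box(-100,100,-45,45,0,3)],
'W':[ply([(-8,-19),(152,-19),(152,-13),(57,19),(-8,19)],0,12),TAB],
'B':[box(-37,37,-28,28,0,12),TAB],
}
SS=4
def render(n,model,p,z,win):
    u0,v0,u1,v1=win; im=np.zeros(((v1-v0)*SS,(u1-u0)*SS),np.uint8); c,s=np.cos(p[2]),np.sin(p[2])
    for P,z0,z1 in model:
        q=P@np.array([[c,s],[-s,c]])+p[:2]
        f=lambda h:((proj(n,np.c_[q,np.full(len(q),h+z)])+.5-[u0,v0])*SS-.5)
        a,b=f(z0),f(z1); R=lambda x:np.round(x*16).astype(np.int32)
        cv2.fillPoly(im,[R(a)],255,shift=4);cv2.fillPoly(im,[R(b)],255,shift=4)
        for i in range(len(q)):
            j=(i+1)%len(q); cv2.fillConvexPoly(im,R(np.array([a[i],a[j],b[j],b[i]])),255,shift=4)
    return cv2.resize(im,(u1-u0,v1-v0),interpolation=cv2.INTER_AREA)/255.
def lowsat(im,lo=60,hi=110):
    s=cv2.cvtColor(im,cv2.COLOR_BGR2HSV)[...,1].astype(float); return np.clip((hi-s)/(hi-lo),0,1)
def fit(ims,mask,name,p0,z=0,pad=12,step=(12,12,.15)):
    """ims: dict name->image"""
    W={};K={}
    for n,im in ims.items():
        r=render(n,M[name],p0,z,(0,0,512,384)); ys,xs=np.where(r>0)
        W[n]=(max(xs.min()-pad,0),max(ys.min()-pad,0),min(xs.max()+pad,512),min(ys.max()+pad,384))
        K[n]=mask(cv2.GaussianBlur(im,(0,0),.01) if 0 else im)[W[n][1]:W[n][3],W[n][0]:W[n][2]]
    def cost(p):
        return sum(np.abs(cv2.GaussianBlur(render(n,M[name],p,z,W[n]),(0,0),.8)-K[n]).sum() for n in ims)
    best=None
    for k in(1,.4,.15):
        b=p0 if best is None else best.x
        S=np.array([b]+[np.array(b)+np.eye(3)[i]*step[i]*k for i in range(3)])
        best=minimize(cost,b,method='Nelder-Mead',options=dict(initial_simplex=S,xatol=.02,fatol=.02,maxiter=300))
    return best.x,best.fun
E
python3 - <<'E'
from h import *
I={n:cv2.imread(f"pics/{n}0.png") for n in("top","scene")}
def go(nm,p,mask=lowsat,z=0,**k):
    for c in(["top"],["scene"],["top","scene"]):
        x,f=fit({n:I[n] for n in c},mask,nm,np.array(p),z,**k); print(nm,c,x.round(3),round(f,1))
go('T',(565,-236,-.1));go('C',(397,-233,.2));go('S',(399,-347,.2))
go('tray',(500,17,-.06));go('dish',(357,244,.15))
dark=lambda im:np.clip((100-im.max(2).astype(float))/40,0,1)
wood=lambda im:np.clip((im.max(2).astype(float)-100)/40,0,1)
go('W',(480,320,-.2),wood,3,pad=2)
matm=lambda im:np.clip((150-im.max(2).astype(float))/60,0,1)
go('mat',(532,324,-.2),lambda im:matm(im),pad=6)
a=rect(I["top"],"top",320,470,-400,-170,12,2);b=rect(I["top"],"top",430,640,250,390,12,2)
cv2.imwrite("pics/c2.png",np.hstack([cv2.resize(b,None,fx=300/b.shape[0],fy=300/b.shape[0]),a]))
E
```

```text
T ['top'] [ 5.67195e+02 -2.31203e+02 -1.59000e-01] 76.9
T ['scene'] [ 5.67004e+02 -2.33118e+02 -1.54000e-01] 230.4
T ['top', 'scene'] [ 5.67750e+02 -2.32004e+02 -1.58000e-01] 319.2
C ['top'] [ 3.98894e+02 -2.25197e+02  2.45000e-01] 245.5
C ['scene'] [ 3.99709e+02 -2.27460e+02  2.45000e-01] 526.5
C ['top', 'scene'] [ 3.98939e+02 -2.26232e+02  2.42000e-01] 783.2
S ['top'] [ 4.01432e+02 -3.41827e+02  1.82000e-01] 146.8
S ['scene'] [ 4.02135e+02 -3.44328e+02  1.78000e-01] 353.0
S ['top', 'scene'] [ 4.01548e+02 -3.42948e+02  1.82000e-01] 512.8
tray ['top'] [ 4.85756e+02  1.81000e+01 -8.80000e-02] 194.9
tray ['scene'] [ 4.86034e+02  1.49300e+01 -8.60000e-02] 968.9
tray ['top', 'scene'] [ 4.8575e+02  1.6743e+01 -8.6000e-02] 1189.3
dish ['top'] [3.58537e+02 2.47427e+02 1.92000e-01] 207.7
dish ['scene'] [3.59464e+02 2.46372e+02 1.92000e-01] 149.8
dish ['top', 'scene'] [3.58917e+02 2.46874e+02 1.90000e-01] 361.5
W ['top'] [ 4.61909e+02  3.29015e+02 -2.12000e-01] 329.4
W ['scene'] [ 4.60181e+02  3.27428e+02 -2.12000e-01] 1187.0
W ['top', 'scene'] [ 4.60876e+02  3.27484e+02 -2.11000e-01] 1530.8
mat ['top'] [ 5.3488e+02  3.2453e+02 -2.0900e-01] 651.4
mat ['scene'] [ 5.35872e+02  3.23605e+02 -2.12000e-01] 803.1
mat ['top', 'scene'] [ 5.35819e+02  3.23670e+02 -2.15000e-01] 1461.4
```

View pics/c2.png

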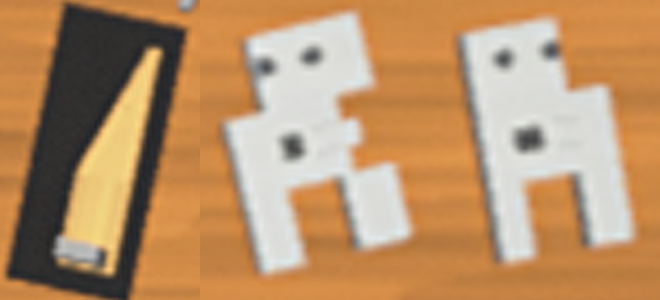

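Request:
{"name": "move_arm", "arguments": {
  "commands": [
    [[3.2,3.2,0],[0,0,6.3],1],
    [[3.2,3.2,0],[0,0,6.3],1],
    [[3.2,3.2,0],[0,0,6.3],1],
    [[3.2,3.2,0],[0,0,6.3],1],
    [[3.2,3.2,0],[0,0,6.3],1],
    [[3.2,3.2,0],[0,0,6.3],1],
    [[3.2,3.2,0],[0,0,6.3],1],
    [[3.2,3.2,0],[0,0,6.3],1],
    [[3.2,3.2,0],[0,0,6.3],1],
    [[3.2,3.2,0],[0,0,6.3],1]
  ]
}}

```text
t: 1.1
eef_pos: [481.6, -282.4, 214.5]
tcp_rot: [-3.141, -0.0, 1.364]
ft_force: [0.4, -0.2, 0.2]
opening: 1.002
grip_force: 0.0
```

Request:
{"name": "move_arm", "arguments": {
  "commands": [
    [[0,4.5,0],[0,0,0],0.5],
    [[0,4.5,0],[0,0,0],0.5],
    [[0,4.5,0],[0,0,0],0.5],
    [[0,4.5,0],[0,0,0],0.5],
    [[0,4.5,0],[0,0,0],0.5],
    [[0,4.5,0],[0,0,0],0.5],
    [[0,4.5,0],[0,0,0],0.5],
    [[0,4.5,0],[0,0,0],0.5],
    [[0,4.5,0],[0,0,0],0.5],
    [[0,4.5,0],[0,0,0],0.5]
  ]
}}

```text
t: 2.1
eef_pos: [480.1, 167.8, 214.6]
tcp_rot: [-3.141, 0.0, 1.359]
ft_force: [0.7, -0.9, 0.1]
opening: 0.497
grip_force: 0.0
```

Request:
{"name": "move_arm", "arguments": {
  "commands": [
    [[-0.4,3.2,0],[0,0,0],0.5],
    [[-0.4,3.2,0],[0,0,0],0.5],
    [[-0.4,3.2,0],[0,0,0],0.5],
    [[-0.4,3.2,0],[0,0,0],0.5],
    [[-0.3,3.2,0],[0,0,0],0.5],
    [[0,0,-4],[0,0,0],0.5],
    [[0,0,-4],[0,0,0],0.5],
    [[0,0,-4],[0,0,0],0.5],
    [[0,0,-4],[0,0,0],0.5],
    [[0,0,-1.5],[0,0,0],0.5]
  ]
}}

```text
t: 3.1
eef_pos: [460.0, 325.1, 36.0]
tcp_rot: [-3.138, 0.003, 1.359]
ft_force: [0.0, -0.2, 0.3]
opening: 0.5
grip_force: 0.0
```

Request:
{"name": "move_arm", "arguments": {
  "commands": [
    [[0,0,-1.0],[0,0,0],0.5],
    [[0,0,-0.7],[0,0,0],0.5],
    [[0,0,0],[0,0,0],0.0],
    [[0,0,0],[0,0,0],0.0],
    [[0,0,0],[0,0,0],0.0],
    [[0,0,0],[0,0,0],0.0],
    [[0,0,0],[0,0,0],0.0],
    [[0,0,0],[0,0,0],0.0]
  ]
}}

```text
t: 3.9
eef_pos: [461.7, 326.1, 23.1]
tcp_rot: [3.141, -0.0, 1.359]
ft_force: [-1.6, -0.1, 4.5]
opening: 0.124
grip_force: 30.0
```

Request:
{"name": "move_arm", "arguments": {
  "commands": [
    [[0,0,1],[0,0,0],0.0],
    [[0,0,2],[0,0,0],0.0],
    [[0,0,2],[0,0,0],0.0],
    [[0,0,0],[0,0,-6],0.0],
    [[0,0,0],[0,0,-7],0.0],
    [[1,-0.5,0],[0,0,-7],0.0],
    [[1,-1,0],[0,0,-7],0.0],
    [[1,-1,0],[0,0,-7],0.0],
    [[1,-1,0],[0,0,-7],0.0],
    [[1,-1,0],[0,0,-7],0.0]
  ]
}}

```text
t: 4.9
eef_pos: [511.9, 280.5, 73.1]
tcp_rot: [3.142, 0.0, 0.517]
ft_force: [-0.4, 0.2, -1.7]
opening: 0.127
grip_force: 30.0
```

Request:
{"name": "move_arm", "arguments": {
  "commands": [
    [[2,-1,0],[0,0,-7],0.0],
    [[2,-1,0],[0,0,-7],0.0],
    [[2,-1,0],[0,0,-7],0.0],
    [[2,-1,0],[0,0,-7],0.0],
    [[2,-1,0],[0,0,-7],0.0],
    [[0.5,-0.5,0],[0,0,0],0.0],
    [[0,0,0],[0,0,0],0.0]
  ]
}}

```text
t: 5.6
eef_pos: [616.6, 225.3, 72.7]
tcp_rot: [3.141, 0.0, -0.087]
ft_force: [-0.6, 0.7, -2.2]
opening: 0.12
grip_force: 30.0
```

```bash
cat >> h.py <<'E'
TR=np.array([485.8,16.7,-.087])
def t2w(x,y): c,s=np.cos(TR[2]),np.sin(TR[2]); return np.array([TR[0]+c*x-s*y,TR[1]+s*x+c*y])
def w2t(x,y): c,s=np.cos(TR[2]),np.sin(TR[2]); d=np.array([x,y])-TR[:2]; return np.array([c*d[0]+s*d[1],-s*d[0]+c*d[1]])
def snap(tag):
    o={}
    for n in("top","scene"): o[n]=read_camera(n); cv2.imwrite(f"pics/{n}_{tag}.png",o[n])
    return o
E
python3 - <<'E'
from h import *
I=snap("w1"); s=state(); print(s["eef_pos"].round(1),s["tcp_rot"].round(3),s["opening"])
a=rect(I["top"],"top",480,720,-60,300,50,1.6)
b=I["scene"][150:330,180:400]
cv2.imwrite("pics/c3.png",np.hstack([cv2.resize(a,(420,280)),cv2.resize(b,(342,280))]))
E
```

```text
[615.7 226.2  72.7] [ 3.141e+00  1.000e-03 -8.700e-02] 0.12455433087300631
```

View pics/c3.png

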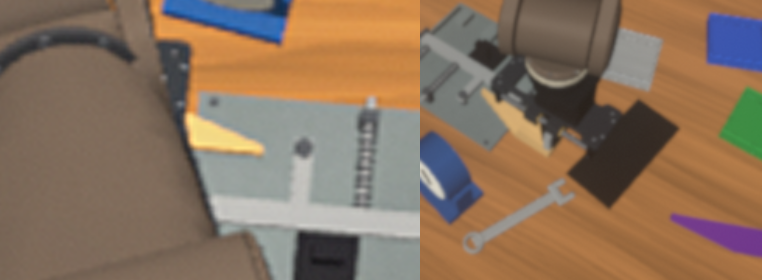

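Request:
{"name": "move_arm", "arguments": {
  "commands": [
    [[0.1,-0.7,0],[0,0,0],0.0],
    [[0.1,-0.8,0],[0,0,0],0.0],
    [[0,0,-1.2],[0,0,0],0.0],
    [[0,0,-1.2],[0,0,0],0.0],
    [[0,0,-1.0],[0,0,0],0.0],
    [[0,0,-0.7],[0,0,0],0.0],
    [[0,0,-0.4],[0,0,0],0.0],
    [[0,0,0],[0,0,0],0.0],
    [[0,0,0],[0,0,0],0.0]
  ]
}}

```text
t: 6.6
eef_pos: [618.7, 211.1, 27.8]
tcp_rot: [3.142, -0.0, -0.089]
ft_force: [0.3, -0.8, -0.5]
opening: 0.126
grip_force: 30.0
```

```bash
python3 - <<'E'
from h import *
I=snap("w2"); s=state(); print(s["eef_pos"].round(1),s["tcp_rot"].round(3),s["opening"],s["ft_force"].round(1),w2t(*s["eef_pos"][:2]).round(1))
a=rect(I["top"],"top",540,680,-20,200,15,2)
b=I["scene"][170:310,200:360]
cv2.imwrite("pics/c4.png",np.hstack([a,cv2.resize(b,(320,280),interpolation=cv2.INTER_CUBIC)]))
E
```

```text
[618.8 211.1  28.1] [-3.141e+00 -1.000e-03 -8.900e-02] 0.12138878770422314 [-0.2 -1.1 -2.1] [115.6 205.2]
```

View pics/c4.png

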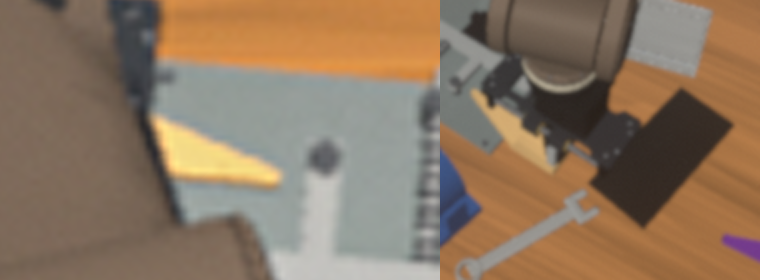

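Request:
{"name": "move_arm", "arguments": {
  "commands": [
    [[-0.27,0,-0.1],[0,0,0],0.0],
    [[-0.09,-1,0],[0,0,0],0.0],
    [[-0.09,-1,0],[0,0,0],0.0],
    [[-0.09,-1,0],[0,0,0],0.0],
    [[-0.09,-1,0],[0,0,0],0.0],
    [[0,0,0],[0,0,0],0.0]
  ]
}}

```text
t: 7.3
eef_pos: [611.8, 169.3, 26.6]
tcp_rot: [3.141, 0.001, -0.091]
ft_force: [-2.3, -0.8, -2.8]
opening: 0.125
grip_force: 30.0
```

```bash
python3 - <<'E'
from h import *
I=snap("w3"); s=state(); print(s["eef_pos"].round(1),s["tcp_rot"].round(3),s["ft_force"].round(1),w2t(*s["eef_pos"][:2]).round(1))
a=rect(I["top"],"top",540,680,-20,200,15,2)
cv2.imwrite("pics/c5.png",a)
E
```

```text
[612.1 170.4  26.6] [ 3.141e+00  1.000e-03 -9.000e-02] [-1.6 -0.3 -2.2] [112.5 164.1]
```

View pics/c5.png

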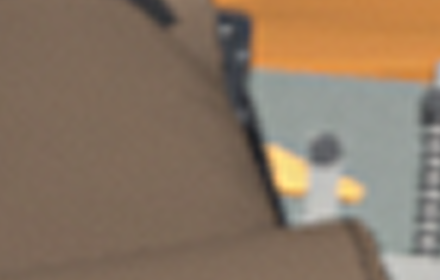

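The wedge tip has passed under the gate's arm: it is visible beyond it at (350,190), with the pin at (325,150). Continuing to push.

Request:
{"name": "move_arm", "arguments": {
  "commands": [
    [[-0.09,-1,0],[0,0,0],0.0],
    [[-0.09,-1,0],[0,0,0],0.0],
    [[-0.09,-1,0],[0,0,0],0.0],
    [[-0.09,-1,0],[0,0,0],0.0],
    [[-0.09,-1,0],[0,0,0],0.0],
    [[0,0,0],[0,0,0],0.0]
  ]
}}

```text
t: 8.0
eef_pos: [607.5, 119.2, 26.6]
tcp_rot: [3.141, 0.001, -0.09]
ft_force: [-2.4, 0.3, -1.8]
opening: 0.121
grip_force: 30.0
```

Request:
{"name": "move_arm", "arguments": {
  "commands": [
    [[-0.09,-1,0],[0,0,0],0.0],
    [[-0.09,-1,0],[0,0,0],0.0],
    [[-0.09,-1,0],[0,0,0],0.0],
    [[-0.08,-0.9,0],[0,0,0],0.0],
    [[0,0,0],[0,0,0],0.0],
    [[0,0,0],[0,0,0],0.0]
  ]
}}

```text
t: 8.6
eef_pos: [604.2, 81.5, 26.6]
tcp_rot: [3.141, 0.0, -0.09]
ft_force: [-2.4, -1.7, -1.9]
opening: 0.125
grip_force: 30.0
```

```bash
python3 - <<'E'
from h import *
s=state(); print(s["eef_pos"].round(1),s["tcp_rot"].round(3),s["ft_force"].round(1),w2t(*s["eef_pos"][:2]).round(1))
E
```

```text
[604.2  81.5  26.6] [ 3.141  0.    -0.09 ] [-2.4 -1.7 -1.9] [112.3  74.8]
```

Request:
{"name": "move_arm", "arguments": {
  "commands": [
    [[0,0,0],[0,0,0],0.4],
    [[0,0,0],[0,0,0],0.4],
    [[0,0,0],[0,0,0],0.4],
    [[0,0,1],[0,0,0],0.4],
    [[0,0,3],[0,0,0],0.4],
    [[0,0,4],[0,0,0],0.4],
    [[0,0,4],[0,0,0],0.4],
    [[0,0,4],[0,0,0],0.4]
  ]
}}

```text
t: 9.4
eef_pos: [604.2, 82.1, 189.2]
tcp_rot: [-3.142, -0.001, -0.089]
ft_force: [0.3, -0.5, -0.6]
opening: 0.399
grip_force: 0.0
```

Request:
{"name": "move_arm", "arguments": {
  "commands": [
    [[-2,1.7,0],[0,0,8],0.4],
    [[-2,1.7,0],[0,0,8],0.4],
    [[-2,1.7,0],[0,0,8],0.4],
    [[-2,1.7,0],[0,0,8],0.4],
    [[-2,1.7,0],[0,0,8],0.4],
    [[-2,1.7,0],[0,0,8],0.4],
    [[-2,1.7,0],[0,0,8],0.4],
    [[-2,1.7,0],[0,0,8],0.4],
    [[-2,1.7,0],[0,0,8],0.4],
    [[-1,1,0],[0,0,8],0.4]
  ]
}}

```text
t: 10.4
eef_pos: [412.9, 246.0, 187.6]
tcp_rot: [3.141, -0.001, 1.314]
ft_force: [0.9, -0.1, 0.0]
opening: 0.403
grip_force: 0.0
```

```bash
python3 - <<'E'
from h import *
I=snap("w4"); s=state(); print(s["t"],s["eef_pos"].round(1),s["tcp_rot"].round(3),s["ft_force"].round(1))
def go(nm,p,mask=lowsat,z=0,cs=(["top"],["scene"]),**k):
    for c in cs:
        x,f=fit({n:I[n] for n in c},mask,nm,np.array(p),z,**k); print(nm,c,x.round(3),round(f,1))
dark=lambda im:np.clip((95-im.max(2).astype(float))/30,0,1)
go('B',(488,8,-.09),dark,6,pad=3)
a=rect(I["top"],"top",400,680,-140,180,18,1.9)
b=cv2.resize(I["scene"][140:260,140:290],None,fx=1.2,fy=1.2)
cv2.imwrite("pics/c6.png",a);print(a.shape)
E
```

```text
10.5 [413.3 246.  187.6] [ 3.141e+00 -1.000e-03  1.312e+00] [0.2 0.1 0.5]
B ['top'] [ 5.04131e+02  1.89990e+01 -1.41000e-01] 56.5
B ['scene'] [ 5.02657e+02  1.71660e+01 -8.50000e-02] 51.9
(532, 608, 3)
```

View pics/c6.png

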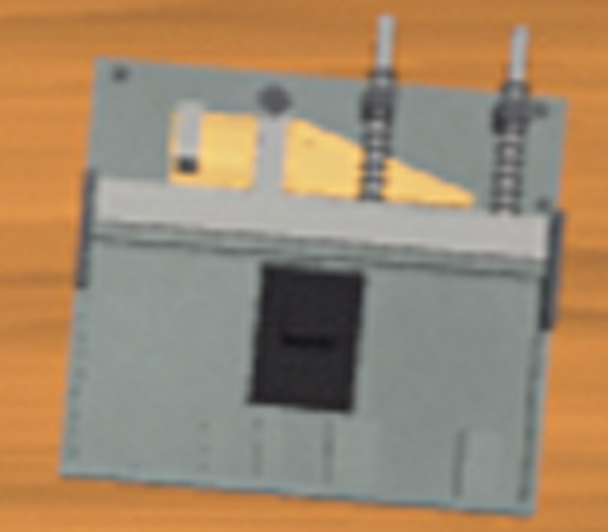

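The gate is wedged open: the wedge's straight part sits at the pin (275,100) and the block is at (305,340), clear of the bar. Picking up the block.

Request:
{"name": "move_arm", "arguments": {
  "commands": [
    [[1.5,-3.8,0],[0,0,3],0.4],
    [[1.5,-3.8,0],[0,0,3],0.4],
    [[1.5,-3.8,0],[0,0,3],0.4],
    [[1.5,-3.8,0],[0,0,0],0.4],
    [[1.5,-3.8,0],[0,0,0],0.4],
    [[1.5,-3.8,0],[0,0,0],0.4],
    [[0,0,-4],[0,0,0],0.4],
    [[0,0,-4],[0,0,0],0.4],
    [[0,0,-4],[0,0,0],0.4],
    [[0,0,-2],[0,0,0],0.4]
  ]
}}

```text
t: 11.5
eef_pos: [503.8, 16.1, 44.4]
tcp_rot: [-3.14, 0.0, 1.459]
ft_force: [0.7, -0.2, 0.4]
opening: 0.396
grip_force: 0.0
```

Request:
{"name": "move_arm", "arguments": {
  "commands": [
    [[0,0,-1],[0,0,0],0.4],
    [[0,0,-0.9],[0,0,0],0.4],
    [[0,0,0],[0,0,0],0],
    [[0,0,0],[0,0,0],0],
    [[0,0,0],[0,0,0],0],
    [[0,0,0],[0,0,0],0],
    [[0,0,0],[0,0,0],0]
  ]
}}

```text
t: 12.2
eef_pos: [504.7, 17.0, 28.4]
tcp_rot: [3.14, 0.0, 1.464]
ft_force: [-0.3, -0.1, 7.0]
opening: 0.125
grip_force: 30.0
```

Request:
{"name": "move_arm", "arguments": {
  "commands": [
    [[0,0,1],[0,0,0],0],
    [[0,0,2.5],[0,0,0],0],
    [[0,0,2.5],[0,0,0],0],
    [[-2,3.2,0],[0,0,4],0],
    [[-2.1,3.3,0],[0,0,4],0],
    [[-2.1,3.3,0],[0,0,4],0],
    [[-2.1,3.3,0],[0,0,4.5],0],
    [[-2.1,3.3,0],[0,0,0],0],
    [[-2.1,3.3,0],[0,0,0],0],
    [[-2.1,3.3,0],[0,0,0],0]
  ]
}}

```text
t: 13.2
eef_pos: [357.3, 248.2, 88.3]
tcp_rot: [3.141, -0.0, 1.752]
ft_force: [0.2, -0.4, -1.0]
opening: 0.126
grip_force: 30.0
```

Request:
{"name": "move_arm", "arguments": {
  "commands": [
    [[0,0,-2],[0,0,0],0],
    [[0,0,-2],[0,0,0],0],
    [[0,0,-1.5],[0,0,0],0],
    [[0,0,-0.4],[0,0,0],0],
    [[0,0,-0.3],[0,0,0],0],
    [[0,0,0],[0,0,0],0]
  ]
}}

```text
t: 13.8
eef_pos: [358.5, 247.0, 26.4]
tcp_rot: [3.141, -0.0, 1.752]
ft_force: [-0.1, -0.9, -0.4]
opening: 0.127
grip_force: 30.0
```

Request:
{"name": "move_arm", "arguments": {
  "commands": [
    [[0,0,0],[0,0,0],0.4],
    [[0,0,0],[0,0,0],0.4],
    [[0,0,0],[0,0,0],0.4],
    [[0,0,2],[0,0,0],0.4],
    [[0,0,4],[0,0,0],0.4],
    [[0,0,4],[0,0,0],0.4],
    [[2,-4,4],[0,0,0],0.4],
    [[2,-4,0],[0,0,0],0.4],
    [[2,-4,0],[0,0,0],0.4]
  ]
}}

```text
t: 14.7
eef_pos: [415.7, 132.6, 160.4]
tcp_rot: [3.138, 0.0, 1.754]
ft_force: [0.1, 0.6, -1.3]
opening: 0.396
grip_force: 0.0
```

```bash
cat >> h.py <<'E'
def go(I,nm,p,mask=lowsat,z=0,cs=(["top"],["scene"]),**k):
    r=[]
    for c in cs:
        x,f=fit({n:I[n] for n in c},mask,nm,np.array(p,float),z,**k); print(nm,c[0],x.round(3),round(f,1)); r.append(x)
    return np.mean(r,0)
dark=lambda im:np.clip((95-im.max(2).astype(float))/30,0,1)
E
python3 - <<'E'
from h import *
I=snap("b1"); s=state(); print(s["t"],s["eef_pos"].round(1),s["tcp_rot"].round(3))
go(I,'T',(567.5,-232,-.158));go(I,'C',(399,-226,.243));go(I,'S',(401.5,-343,.182))
go(I,'B',(358,247,.19),dark,4,pad=3)
E
```

```text
14.8 [417.  130.2 159.5] [3.14  0.    1.748]
T top [ 5.67192e+02 -2.31232e+02 -1.60000e-01] 76.5
T scene [ 5.67004e+02 -2.33364e+02 -1.48000e-01] 258.1
C top [ 3.98798e+02 -2.25062e+02  2.49000e-01] 182.2
C scene [ 3.99595e+02 -2.27375e+02  2.42000e-01] 527.9
S top [ 4.01459e+02 -3.41765e+02  1.80000e-01] 160.1
S scene [ 4.01938e+02 -3.44505e+02  1.78000e-01] 387.7
B top [3.55904e+02 2.49345e+02 1.37000e-01] 190.0
B scene [3.56477e+02 2.46687e+02 2.16000e-01] 85.4
```

Request:
{"name": "move_arm", "arguments": {
  "commands": [
    [[1.67,-4.03,0],[0,0,-2.15],0.4],
    [[1.67,-4.03,0],[0,0,-2.15],0.4],
    [[1.67,-4.03,0],[0,0,-2.15],0.4],
    [[1.67,-4.03,0],[0,0,-2.15],0.4],
    [[1.67,-4.03,0],[0,0,-2.15],0.4],
    [[1.67,-4.03,0],[0,0,-2.15],0.4],
    [[1.67,-4.03,0],[0,0,-2.15],0.4],
    [[1.67,-4.03,0],[0,0,-2.15],0.4],
    [[1.67,-4.03,0],[0,0,-2.15],0.4],
    [[0,0,-4],[0,0,0],0.4]
  ]
}}

```text
t: 15.8
eef_pos: [568.9, -234.0, 122.1]
tcp_rot: [3.132, 0.004, 1.41]
ft_force: [0.4, -0.3, -1.6]
opening: 0.402
grip_force: 0.0
```

Request:
{"name": "move_arm", "arguments": {
  "commands": [
    [[0,0,-3],[0,0,0],0.4],
    [[0,0,-2],[0,0,0],0.4],
    [[0,0,0],[0,0,0],0.4]
  ]
}}

```text
t: 16.1
eef_pos: [564.0, -228.0, 66.4]
tcp_rot: [-3.137, -0.002, 1.414]
ft_force: [-0.2, 0.7, -0.4]
opening: 0.399
grip_force: 0.0
```

Request:
{"name": "move_arm", "arguments": {
  "commands": [
    [[0.1,-0.2,0],[0,0,0],0.4],
    [[0,0,0],[0,0,0],0.4],
    [[0,0,0],[0,0,0],0.4]
  ]
}}

```text
t: 16.4
eef_pos: [566.8, -231.2, 70.3]
tcp_rot: [3.14, 0.001, 1.414]
ft_force: [-0.2, -0.3, 0.2]
opening: 0.396
grip_force: 0.0
```

Next: descend 4.8 cm, grip, then lift.

Request:
{"name": "move_arm", "arguments": {
  "commands": [
    [[0,-0.1,-2],[0,0,0],0.4],
    [[0,0,-1.8],[0,0,0],0.4],
    [[0,0,-1.0],[0,0,0],0.4],
    [[0,0,0],[0,0,0],0.4],
    [[0,0,0],[0,0,0],0],
    [[0,0,0],[0,0,0],0],
    [[0,0,0],[0,0,0],0],
    [[0,0,0],[0,0,0],0],
    [[0,0,0],[0,0,0],0]
  ]
}}

```text
t: 17.3
eef_pos: [566.6, -232.2, 21.6]
tcp_rot: [3.14, 0.0, 1.414]
ft_force: [-0.3, 0.9, 5.1]
opening: 0.122
grip_force: 30.0
```

Request:
{"name": "move_arm", "arguments": {
  "commands": [
    [[0,0,1],[0,0,0],0],
    [[0,0,2],[0,0,0],0],
    [[0,0,2.5],[0,0,1],0],
    [[-1.5,2.7,1.5],[0,0,1],0],
    [[-1.5,2.7,0],[0,0,1],0],
    [[-1.5,2.7,0],[0,0,1],0],
    [[-1.5,2.7,0],[0,0,0],0],
    [[-1.5,2.7,0],[0,0,0],0],
    [[-1.35,2.52,0],[0,0,0],0],
    [[0,0,-2],[0,0,0],0]
  ]
}}

```text
t: 18.3
eef_pos: [476.8, -69.7, 72.9]
tcp_rot: [3.14, 0.0, 1.486]
ft_force: [0.4, 0.4, -2.3]
opening: 0.12
grip_force: 30.0
```

Request:
{"name": "move_arm", "arguments": {
  "commands": [
    [[0,0,-1.5],[0,0,0],0],
    [[0,0,0],[0,0,0],0],
    [[0,0,0],[0,0,0],0]
  ]
}}

```text
t: 18.6
eef_pos: [477.8, -71.9, 56.4]
tcp_rot: [-3.141, -0.0, 1.484]
ft_force: [0.1, -0.0, -2.2]
opening: 0.126
grip_force: 30.0
```

```bash
python3 - <<'E'
from h import *
I=snap("p1"); s=state(); print(s["t"],s["eef_pos"].round(1),s["tcp_rot"].round(3),s["opening"],w2t(*s["eef_pos"][:2]).round(1))
a=rect(I["top"],"top",400,620,-170,110,30,1.6)
b=cv2.resize(I["scene"][140:260,140:280],None,fx=2.5,fy=2.5,interpolation=cv2.INTER_CUBIC)
b=np.pad(b,((0,max(0,a.shape[0]-b.shape[0])),(0,0),(0,0)));b=b[:a.shape[0]]
cv2.imwrite("pics/c7.png",np.hstack([a,b]))
E
```

```text
18.7 [478.  -72.1  56.7] [3.141 0.    1.484] 0.12265068939684222 [ -0.  -89.1]
```

View pics/c7.png

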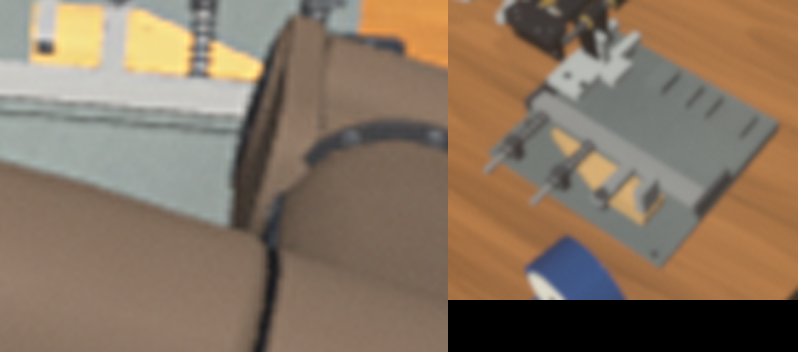

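Request:
{"name": "move_arm", "arguments": {
  "commands": [
    [[0,0,-1],[0,0,0],0],
    [[0,0,-0.5],[0,0,0],0],
    [[0,0,-0.4],[0,0,0],0],
    [[0,0,-0.2],[0,0,0],0],
    [[0,0,-0.2],[0,0,0],0],
    [[0,0,0],[0,0,0],0]
  ]
}}

```text
t: 19.3
eef_pos: [477.7, -71.9, 32.8]
tcp_rot: [-3.141, -0.0, 1.484]
ft_force: [-1.2, 0.1, -1.3]
opening: 0.123
grip_force: 30.0
```

Request:
{"name": "move_arm", "arguments": {
  "commands": [
    [[0,0,-0.3],[0,0,0],0],
    [[0,0,-0.2],[0,0,0],0],
    [[0,0,0],[0,0,0],0],
    [[0,0,0],[0,0,0],0]
  ]
}}

```text
t: 19.7
eef_pos: [477.7, -71.9, 28.0]
tcp_rot: [-3.142, -0.0, 1.484]
ft_force: [0.3, -1.3, -2.5]
opening: 0.124
grip_force: 30.0
```

Request:
{"name": "move_arm", "arguments": {
  "commands": [
    [[0,0,0],[0,0,0],0.4],
    [[0,0,0],[0,0,0],0.4],
    [[0,0,0],[0,0,0],0.4],
    [[0,0,1],[0,0,0],0.4],
    [[0,0,3],[0,0,0],0.4],
    [[0,0,4],[0,0,0],0.4],
    [[0,0,3],[0,0,0],0.4]
  ]
}}

```text
t: 20.4
eef_pos: [477.8, -71.9, 140.6]
tcp_rot: [3.14, 0.0, 1.484]
ft_force: [-0.6, -0.4, -0.3]
opening: 0.4
grip_force: 0.0
```

```bash
python3 - <<'E'
from h import *
I=snap("b2"); s=state(); print(s["t"],s["eef_pos"].round(1))
go(I,'C',(399,-226,.243));go(I,'S',(401.5,-343,.182)); go(I,'T',(478,-72,-.087),z=6,cs=[["scene"]])
E
```

```text
20.5 [479.2 -72.2 142.1]
C top [ 4.44081e+02 -2.18050e+02 -1.76000e-01] 1713.0
C scene [ 3.97864e+02 -2.28447e+02  2.73000e-01] 1016.8
S top [ 4.01428e+02 -3.41921e+02  1.80000e-01] 323.7
S scene [ 4.01366e+02 -3.44274e+02  1.77000e-01] 581.4
T scene [516.835 -27.418  -0.972] 1501.8
```

Request:
{"name": "move_arm", "arguments": {
  "commands": [
    [[-1.1,-3.87,0],[0,0,2.2],0.4],
    [[-1.1,-3.87,0],[0,0,2.2],0.4],
    [[-1.1,-3.87,0],[0,0,2.2],0.4],
    [[-1.1,-3.87,0],[0,0,2.2],0.4],
    [[-1.1,-3.87,0],[0,0,2.2],0.4],
    [[-1.1,-3.87,0],[0,0,2.2],0.4],
    [[-1.1,-3.87,0],[0,0,2.1],0.4],
    [[0,0,-3],[0,0,0],0.4],
    [[0,0,-4],[0,0,0],0.4],
    [[0,0,0],[0,0,0],0.4]
  ]
}}

```text
t: 21.5
eef_pos: [398.9, -341.3, 64.4]
tcp_rot: [-3.138, -0.006, 1.75]
ft_force: [-0.6, 0.4, -0.1]
opening: 0.404
grip_force: 0.0
```

```bash
python3 - <<'E'
from h import *
I=snap("b3"); s=state(); print(s["t"],s["eef_pos"].round(1),s["tcp_rot"].round(3))
go(I,'C',(399,-226,.243)); go(I,'T',(478,-72,-.087),z=6,cs=[["scene"]])
a=rect(I["top"],"top",400,600,-140,160,18,1.5); b=cv2.resize(I["scene"][130:230,120:270],None,fx=2,fy=2,interpolation=cv2.INTER_CUBIC)
h=max(a.shape[0],b.shape[0]);f=lambda x:np.pad(x,((0,h-x.shape[0]),(0,0),(0,0)))
cv2.imwrite("pics/c8.png",np.hstack([f(a),f(b)]))
E
```

```text
21.6 [ 400.6 -342.5   68.2] [-3.141e+00 -2.000e-03  1.751e+00]
C top [ 366.536 -215.561    0.539] 2151.1
C scene [ 3.99581e+02 -2.27415e+02  2.42000e-01] 472.4
T scene [516.835 -27.418  -0.972] 1494.5
```

View pics/c8.png

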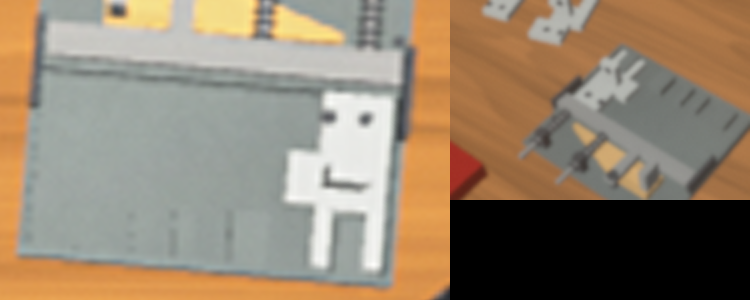

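T sits home in the tray, with its notch over the key at (345,240) of the left crop. Gripping S.

Request:
{"name": "move_arm", "arguments": {
  "commands": [
    [[0.05,-0.05,-2],[0,0,0],0.4],
    [[0,0,-1.6],[0,0,0],0.4],
    [[0,0,-1.05],[0,0,0],0.4],
    [[0,0,0],[0,0,0],0.4],
    [[0,0,0],[0,0,0],0],
    [[0,0,0],[0,0,0],0],
    [[0,0,0],[0,0,0],0],
    [[0,0,0],[0,0,0],0],
    [[0,0,0],[0,0,0],0]
  ]
}}

```text
t: 22.5
eef_pos: [401.5, -343.5, 22.0]
tcp_rot: [3.141, 0.001, 1.751]
ft_force: [0.4, 1.1, 6.3]
opening: 0.127
grip_force: 30.0
```

Request:
{"name": "move_arm", "arguments": {
  "commands": [
    [[0,0,1],[0,0,0],0],
    [[0,0,3],[0,0,0],0],
    [[0,0,4],[0,0,-1.3],0],
    [[0.92,4.47,0.5],[0,0,-2],0],
    [[0.92,4.47,0],[0,0,-2],0],
    [[0.92,4.47,0],[0,0,-2],0],
    [[0.92,4.47,0],[0,0,-2],0],
    [[0.92,4.47,0],[0,0,-2],0],
    [[0.92,4.47,0],[0,0,-2],0],
    [[0.92,4.47,0],[0,0,-2],0]
  ]
}}

```text
t: 23.5
eef_pos: [465.5, -28.6, 106.9]
tcp_rot: [-3.141, 0.0, 1.483]
ft_force: [0.2, -0.9, -2.7]
opening: 0.126
grip_force: 30.0
```

Request:
{"name": "move_arm", "arguments": {
  "commands": [
    [[0.92,4.47,0],[0,0,0],0],
    [[0.92,4.47,0],[0,0,0],0],
    [[0.92,4.47,0],[0,0,0],0],
    [[0,0,-2],[0,0,0],0],
    [[0,0,-2],[0,0,0],0],
    [[0,0,-1],[0,0,0],0],
    [[0,0,0],[0,0,0],0],
    [[0,0,0],[0,0,0],0]
  ]
}}

```text
t: 24.3
eef_pos: [493.4, 103.4, 57.0]
tcp_rot: [3.141, -0.0, 1.484]
ft_force: [-0.0, 0.1, -3.3]
opening: 0.125
grip_force: 30.0
```

```bash
python3 - <<'E'
from h import *
I=snap("p2"); s=state(); print(s["t"],s["eef_pos"].round(1),s["tcp_rot"].round(3),s["opening"],w2t(*s["eef_pos"][:2]).round(1))
go(I,'C',(399.3,-226.3,.243))
white=lambda im:np.clip((im.min(2).astype(float)-165)/35,0,1)
go(I,'T',(478,-72,-.087),white,z=6,pad=3)
E
```

```text
24.4 [493.7 103.4  57.3] [ 3.14  -0.     1.483] 0.12484027523527053 [ 0.3 87.1]
C top [ 3.98919e+02 -2.25286e+02  2.45000e-01] 93.6
C scene [ 3.99554e+02 -2.27372e+02  2.41000e-01] 159.9
T top [ 4.81367e+02 -6.96620e+01 -7.80000e-02] 129.6
T scene [ 328.826 -184.082    0.962] 89.4
```

Request:
{"name": "move_arm", "arguments": {
  "commands": [
    [[0,0.06,-1],[0,0,0],0],
    [[0,0,-0.5],[0,0,0],0],
    [[0,0,-0.4],[0,0,0],0],
    [[0,0,-0.2],[0,0,0],0],
    [[0,0,-0.2],[0,0,0],0],
    [[0,0,0],[0,0,0],0]
  ]
}}

```text
t: 25.0
eef_pos: [493.2, 104.3, 33.3]
tcp_rot: [-3.141, 0.0, 1.484]
ft_force: [0.1, 0.3, -2.4]
opening: 0.125
grip_force: 30.0
```

Request:
{"name": "move_arm", "arguments": {
  "commands": [
    [[0,0,-0.3],[0,0,0],0],
    [[0,0,-0.2],[0,0,0],0],
    [[0,0,0],[0,0,0],0],
    [[0,0,0],[0,0,0],0]
  ]
}}

```text
t: 25.4
eef_pos: [493.2, 104.3, 28.5]
tcp_rot: [-3.142, 0.0, 1.484]
ft_force: [-0.3, 0.0, -3.2]
opening: 0.127
grip_force: 30.0
```

Request:
{"name": "move_arm", "arguments": {
  "commands": [
    [[0,0,0],[0,0,0],0.4],
    [[0,0,0],[0,0,0],0.4],
    [[0,0,0],[0,0,0],0.4],
    [[0,0,1],[0,0,0],0.4],
    [[0,0,3],[0,0,0],0.4],
    [[0,0,4],[0,0,0],0.4],
    [[0,0,3],[0,0,0],0.4],
    [[0,0,0],[0,0,0],0.4]
  ]
}}

```text
t: 26.2
eef_pos: [494.8, 104.5, 142.8]
tcp_rot: [3.135, -0.001, 1.484]
ft_force: [-0.2, 0.1, -0.7]
opening: 0.398
grip_force: 0.0
```

```bash
python3 - <<'E'
from h import *
I=snap("b4"); s=state(); print(s["t"],s["eef_pos"].round(1),s["tcp_rot"].round(3))
go(I,'C',(399.3,-226.3,.243))
E
```

```text
26.3 [493.3 104.3 139.4] [ 3.14  -0.     1.484]
C top [ 3.98940e+02 -2.25308e+02  2.43000e-01] 94.0
C scene [ 3.99576e+02 -2.27406e+02  2.42000e-01] 160.0
```

Request:
{"name": "move_arm", "arguments": {
  "commands": [
    [[-1.17,-4.13,0],[0,0,2.4],0.4],
    [[-1.17,-4.13,0],[0,0,2.4],0.4],
    [[-1.17,-4.13,0],[0,0,2.4],0.4],
    [[-1.17,-4.13,0],[0,0,2.4],0.4],
    [[-1.17,-4.13,0],[0,0,2.4],0.4],
    [[-1.17,-4.13,0],[0,0,2.3],0.4],
    [[-1.17,-4.13,0],[0,0,2.3],0.4],
    [[-1.17,-4.13,0],[0,0,2.3],0.4],
    [[0,0,-4],[0,0,0],0.4],
    [[0,0,-3],[0,0,0],0.4]
  ]
}}

```text
t: 27.3
eef_pos: [398.6, -227.0, 66.6]
tcp_rot: [-3.141, -0.001, 1.811]
ft_force: [0.5, -0.7, -0.1]
opening: 0.399
grip_force: 0.0
```

```bash
python3 - <<'E'
from h import *
I=snap("b5"); s=state(); print(s["t"],s["eef_pos"].round(1),s["tcp_rot"].round(3))
white=lambda im:np.clip((im.min(2).astype(float)-165)/35,0,1)
go(I,'T',(478,-72,-.087),white,z=6,pad=3)
go(I,'S',(493.4,104.4,-.087),white,z=6,pad=3)
go(I,'C',(399.3,-226.3,.243),cs=[["scene"]])
a=rect(I["top"],"top",400,600,-140,160,18,2.5)
cv2.imwrite("pics/c9.png",a)
E
```

```text
27.4 [ 397.6 -225.1   65.2] [-3.137 -0.006  1.813]
T top [ 4.81183e+02 -6.89520e+01 -1.03000e-01] 210.7
T scene [340.222 -24.444   0.552] 70.0
S top [ 4.92741e+02  1.05907e+02 -7.80000e-02] 111.3
S scene [4.82681e+02 1.00980e+02 6.70000e-02] 590.9
C scene [ 3.99580e+02 -2.27392e+02  2.42000e-01] 355.2
```

View pics/c9.png

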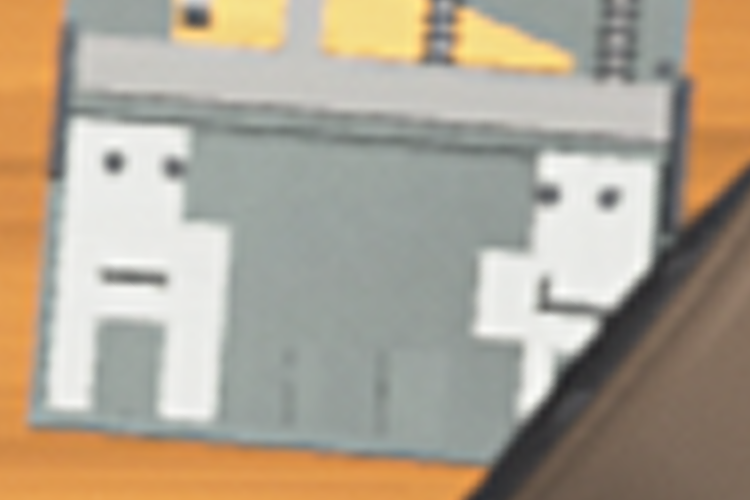

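S and T lie flat in their places. Descending on C.

Request:
{"name": "move_arm", "arguments": {
  "commands": [
    [[0,0,0],[0,0,0],0.4],
    [[0,0,-2],[0,0,0],0.4],
    [[0,0,-1.6],[0,0,0],0.4],
    [[0,0,-1.05],[0,0,0],0.4],
    [[0,0,0],[0,0,0],0.4],
    [[0,0,0],[0,0,0],0],
    [[0,0,0],[0,0,0],0],
    [[0,0,0],[0,0,0],0],
    [[0,0,0],[0,0,0],0],
    [[0,0,0],[0,0,0],0]
  ]
}}

```text
t: 28.4
eef_pos: [399.9, -226.2, 22.4]
tcp_rot: [3.141, 0.001, 1.814]
ft_force: [0.1, 0.3, 6.2]
opening: 0.123
grip_force: 30.0
```

Request:
{"name": "move_arm", "arguments": {
  "commands": [
    [[0,0,1],[0,0,0],0],
    [[0,0,3],[0,0,0],0],
    [[0,0,4],[0,0,-2.7],0],
    [[1.39,3.55,0.5],[0,0,-2.7],0],
    [[1.39,3.55,0],[0,0,-2.7],0],
    [[1.39,3.55,0],[0,0,-2.7],0],
    [[1.39,3.55,0],[0,0,-2.7],0],
    [[1.39,3.55,0],[0,0,-2.7],0],
    [[1.39,3.55,0],[0,0,-2.7],0],
    [[0,0,0],[0,0,0],0]
  ]
}}

```text
t: 29.4
eef_pos: [483.9, -9.9, 107.5]
tcp_rot: [3.141, -0.0, 1.486]
ft_force: [0.6, -0.6, -2.0]
opening: 0.123
grip_force: 30.0
```

Request:
{"name": "move_arm", "arguments": {
  "commands": [
    [[0,0,-2],[0,0,0],0],
    [[0,0,-2],[0,0,0],0],
    [[0,0,-1],[0,0,0],0],
    [[0,0,0],[0,0,0],0],
    [[0,0,0],[0,0,0],0]
  ]
}}

```text
t: 29.9
eef_pos: [483.1, -13.4, 57.5]
tcp_rot: [3.142, 0.0, 1.484]
ft_force: [0.6, -0.5, -2.2]
opening: 0.123
grip_force: 30.0
```

```bash
python3 - <<'E'
from h import *
s=state(); print(s["t"],s["eef_pos"].round(1),s["tcp_rot"].round(3),s["opening"],w2t(*s["eef_pos"][:2]).round(1))
E
```

```text
29.9 [483.1 -13.4  57.5] [3.142 0.    1.484] 0.12287576423472847 [ -0.1 -30.3]
```

Request:
{"name": "move_arm", "arguments": {
  "commands": [
    [[0,0.03,-1],[0,0,0],0],
    [[0,0,-0.5],[0,0,0],0],
    [[0,0,-0.4],[0,0,0],0],
    [[0,0,-0.2],[0,0,0],0],
    [[0,0,-0.2],[0,0,0],0],
    [[0,0,0],[0,0,0],0]
  ]
}}

```text
t: 30.5
eef_pos: [483.0, -12.8, 33.8]
tcp_rot: [-3.141, -0.0, 1.484]
ft_force: [0.9, -0.6, -1.7]
opening: 0.125
grip_force: 30.0
```

Request:
{"name": "move_arm", "arguments": {
  "commands": [
    [[0,0,-0.3],[0,0,0],0],
    [[0,0,-0.2],[0,0,0],0],
    [[0,0,0],[0,0,0],0],
    [[0,0,0],[0,0,0],0]
  ]
}}

```text
t: 30.9
eef_pos: [483.0, -12.8, 29.0]
tcp_rot: [-3.142, -0.0, 1.484]
ft_force: [-0.3, -0.5, -2.5]
opening: 0.125
grip_force: 30.0
```

Request:
{"name": "move_arm", "arguments": {
  "commands": [
    [[0,0,0],[0,0,0],0.4],
    [[0,0,0],[0,0,0],0.4],
    [[0,0,0],[0,0,0],0.4],
    [[0,0,1],[0,0,0],0.4],
    [[0,0,3],[0,0,0],0.4],
    [[0,0,4],[0,0,0],0.4],
    [[0,0,3],[0,0,0],0.4]
  ]
}}

```text
t: 31.6
eef_pos: [483.1, -12.8, 141.6]
tcp_rot: [3.14, 0.0, 1.484]
ft_force: [0.8, 0.2, 0.3]
opening: 0.398
grip_force: 0.0
```

Request:
{"name": "move_arm", "arguments": {
  "commands": [
    [[-0.5,2.4,0.4],[0,0,-8.2],0.4],
    [[-0.5,2.4,0.4],[0,0,-8.2],0.4],
    [[-0.5,2.4,0.4],[0,0,-8.2],0.4],
    [[-0.5,2.4,0.4],[0,0,-8.2],0.4],
    [[-0.5,2.4,0.4],[0,0,-8.2],0.4],
    [[-0.5,2.4,0.4],[0,0,-8.2],0.4],
    [[-0.5,2.4,0.4],[0,0,-8.2],0.4],
    [[-0.5,2.4,0.4],[0,0,-8.2],0.4],
    [[-0.5,2.4,0.4],[0,0,-8.2],0.4],
    [[-0.5,2.4,0.4],[0,0,-8.2],0.4]
  ]
}}

```text
t: 32.6
eef_pos: [432.6, 228.2, 180.0]
tcp_rot: [-3.142, -0.001, 0.047]
ft_force: [0.6, -0.1, 0.7]
opening: 0.399
grip_force: 0.0
```

```bash
python3 - <<'E'
from h import *
I=snap("b6"); s=state(); print(s["t"],s["eef_pos"].round(1),s["tcp_rot"].round(3))
white=lambda im:np.clip((im.min(2).astype(float)-190)/20,0,1)
for n,y in(('T',-89),('C',-30),('S',88)):
    p=t2w(0,y)+[0,1.3]; r=go(I,n,(*p,-.087),white,z=6,pad=2,cs=[["top"]],step=(5,5,.06)); print((w2t(r[0],r[1]-1.3)-[0,y]).round(1))
a=rect(I["top"],"top",400,660,-140,160,18,1.7);b=cv2.resize(I["scene"][140:240,150:270],None,fx=2.2,fy=2.2,interpolation=cv2.INTER_CUBIC)
b=np.pad(b,((0,a.shape[0]-b.shape[0]),(0,0),(0,0)))
cv2.imwrite("pics/c10.png",np.hstack([a,b]))
E
```

```text
32.7 [432.6 229.1 180.2] [-3.141e+00 -1.000e-03  5.100e-02]
T top [ 4.8072e+02 -6.8579e+01 -8.7000e-02] 346.0
[2.5 2.3]
C top [ 4.82645e+02 -1.27140e+01 -9.50000e-02] 264.7
[-0.5 -0.9]
S top [ 4.9374e+02  1.0626e+02 -6.5000e-02] 154.4
[0.2 0.6]
```

View pics/c10.png

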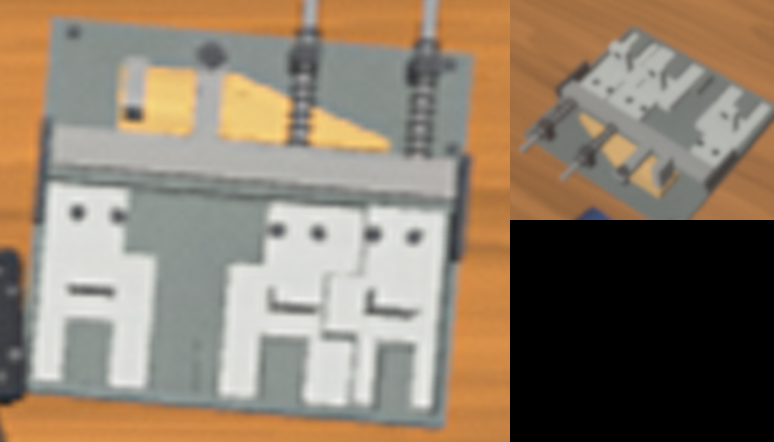

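All three brackets lie flat and nested: S at (90,290), C at (295,300), T at (390,300). The wedge's handle is at (133,90). Going back to grip it.

Request:
{"name": "move_arm", "arguments": {
  "commands": [
    [[4,-3.5,0],[0,0,-4],0.3],
    [[4,-3.5,0],[0,0,-3.9],0.3],
    [[4,-3.5,0],[0,0,0],0.3],
    [[4,-3.5,0],[0,0,0],0.3],
    [[1.16,-0.7,0],[0,0,0],0.3],
    [[0,0,-4],[0,0,0],0.3],
    [[0,0,-4],[0,0,0],0.3],
    [[0,0,0],[0,0,0],0.3],
    [[0,0,0],[0,0,0],0.3]
  ]
}}

```text
t: 33.6
eef_pos: [595.0, 88.5, 99.8]
tcp_rot: [3.141, 0.001, -0.083]
ft_force: [0.4, -0.6, 0.6]
opening: 0.296
grip_force: 0.0
```

Request:
{"name": "move_arm", "arguments": {
  "commands": [
    [[0.92,-0.65,0],[0,0,-0.2],0.3],
    [[0,0,-3],[0,0,0],0.3],
    [[0,0,0],[0,0,0],0.3],
    [[0,0,0],[0,0,0],0.3]
  ]
}}

```text
t: 34.0
eef_pos: [605.0, 81.9, 70.4]
tcp_rot: [-3.142, -0.001, -0.088]
ft_force: [0.0, 0.6, 0.2]
opening: 0.301
grip_force: 0.0
```

Request:
{"name": "move_arm", "arguments": {
  "commands": [
    [[0,0,-2.5],[0,0,0],0.3],
    [[0,0,-1.7],[0,0,0],0.3],
    [[0,0,0],[0,0,0],0.3],
    [[0,0,0],[0,0,0],0],
    [[0,0,0],[0,0,0],0],
    [[0,0,0],[0,0,0],0],
    [[0,0,0],[0,0,0],0]
  ]
}}

```text
t: 34.7
eef_pos: [605.1, 81.8, 28.5]
tcp_rot: [3.141, -0.002, -0.088]
ft_force: [-1.8, -2.5, 7.8]
opening: 0.126
grip_force: 30.0
```

```bash
python3 - <<'E'
from h import *
I=snap("b7"); s=state(); print(s["t"],s["eef_pos"].round(1),s["tcp_rot"].round(3),s["opening"],s["ft_force"].round(1))
E
```

```text
34.8 [605.1  81.8  28.5] [ 3.141e+00 -2.000e-03 -8.700e-02] 0.12829994989213386 [-0.5 -2.3  8.5]
```

Request:
{"name": "move_arm", "arguments": {
  "commands": [
    [[0.04,0.5,0],[0,0,0],0],
    [[0.09,1,0],[0,0,0],0],
    [[0.13,1.5,0],[0,0,0],0],
    [[0.13,1.5,0],[0,0,0],0],
    [[0.13,1.5,0],[0,0,0],0],
    [[0.13,1.5,0],[0,0,0],0],
    [[0.13,1.5,0],[0,0,0],0],
    [[0.13,1.5,0],[0,0,0],0],
    [[0.13,1.5,0],[0,0,0],0],
    [[0.13,1.5,0],[0,0,0],0]
  ]
}}

```text
t: 35.8
eef_pos: [616.5, 217.6, 27.7]
tcp_rot: [3.141, -0.001, -0.088]
ft_force: [0.9, -4.9, 4.7]
opening: 0.127
grip_force: 30.1
```

Request:
{"name": "move_arm", "arguments": {
  "commands": [
    [[0,0,0],[0,0,0],0],
    [[0,0,0.5],[0,0,0],0]
  ]
}}

```text
t: 36.0
eef_pos: [616.2, 218.3, 31.7]
tcp_rot: [-3.141, -0.001, -0.087]
ft_force: [2.3, -0.0, -4.2]
opening: 0.128
grip_force: 30.0
```

```bash
python3 - <<'E'
from h import *
I=snap("b8"); s=state(); print(s["t"],s["eef_pos"].round(1),s["tcp_rot"].round(3),s["opening"],s["ft_force"].round(1),w2t(*s["eef_pos"][:2]).round(1))
a=rect(I["top"],"top",400,680,-140,220,18,1.3);b=cv2.resize(I["scene"][120:320,150:370],None,fx=1.4,fy=1.4,interpolation=cv2.INTER_CUBIC)
h=max(a.shape[0],b.shape[0]);f=lambda x:np.pad(x,((0,h-x.shape[0]),(0,0),(0,0)))
cv2.imwrite("pics/c11.png",np.hstack([f(a),f(b)]))
E
```

```text
36.1 [616.4 217.6  32.3] [-3.141e+00 -1.000e-03 -8.800e-02] 0.12698748198265913 [ 3.   1.1 -1.1] [112.6 211.5]
```

View pics/c11.png

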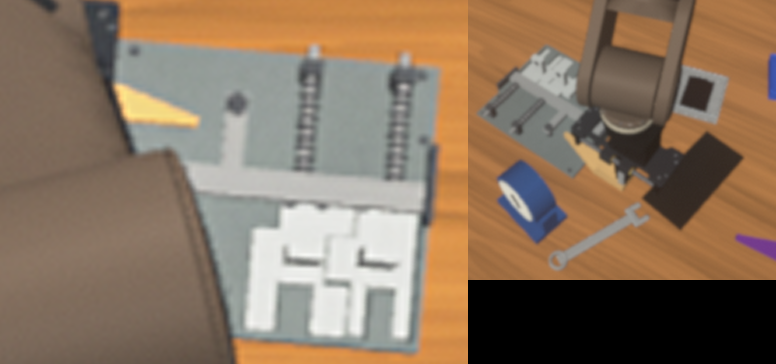

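The gate has shut over the brackets, the wedge tip is free at (200,120), and the block is flat in the steel dish (697,93). Returning the wedge to its mat.

Request:
{"name": "move_arm", "arguments": {
  "commands": [
    [[0,0.2,1.5],[0,0,0],0],
    [[0,0,3],[0,0,0],0],
    [[-1,1,0.5],[0,0,7],0],
    [[-1,1,0],[0,0,7],0],
    [[-2,1,0],[0,0,7],0],
    [[-2,1,0],[0,0,7],0],
    [[-2,1,0],[0,0,7],0],
    [[-2,1,0],[0,0,7],0],
    [[-1,1,0],[0,0,7],0],
    [[-1,1,0],[0,0,7],0]
  ]
}}

```text
t: 37.1
eef_pos: [494.8, 299.2, 82.7]
tcp_rot: [-3.141, 0.001, 0.893]
ft_force: [0.4, -0.4, -1.4]
opening: 0.125
grip_force: 30.0
```

Request:
{"name": "move_arm", "arguments": {
  "commands": [
    [[-1,1,0],[0,0,7],0],
    [[-1,1,0],[0,0,7],0],
    [[-0.5,1,0],[0,0,7],0],
    [[-0.4,0.9,0],[0,0,5.9],0],
    [[0,0,0],[0,0,0],0],
    [[0,0,0],[0,0,0],0]
  ]
}}

```text
t: 37.7
eef_pos: [466.8, 337.8, 82.3]
tcp_rot: [-3.141, 0.0, 1.355]
ft_force: [-0.3, -1.0, -1.6]
opening: 0.122
grip_force: 30.0
```

Request:
{"name": "move_arm", "arguments": {
  "commands": [
    [[0,0,-2],[0,0,0],0],
    [[0,0,-2],[0,0,0],0],
    [[0,0,-1],[0,0,0],0],
    [[0,0,-0.4],[0,0,0],0],
    [[0,0,-0.2],[0,0,0],0],
    [[0,0,0],[0,0,0],0]
  ]
}}

```text
t: 38.3
eef_pos: [467.3, 338.0, 26.4]
tcp_rot: [3.141, -0.0, 1.358]
ft_force: [-0.6, -0.4, -1.4]
opening: 0.124
grip_force: 30.0
```

Request:
{"name": "move_arm", "arguments": {
  "commands": [
    [[0,0,0],[0,0,0],0.4],
    [[0,0,0],[0,0,0],0.4],
    [[0,0,0],[0,0,0],0.4],
    [[0,0,1],[0,0,0],0.4],
    [[0,0,3],[0,0,0],0.4],
    [[0,0,4],[0,0,0],0.4],
    [[0,0,4],[0,0,0],0.4],
    [[0,0,3],[0,0,0],0.4]
  ]
}}

```text
t: 39.1
eef_pos: [467.2, 338.2, 179.4]
tcp_rot: [3.14, -0.002, 1.358]
ft_force: [0.9, 0.0, -0.2]
opening: 0.399
grip_force: 0.0
```

Request:
{"name": "move_arm", "arguments": {
  "commands": [
    [[0,-4,0],[0,0,0],0.4],
    [[0,-4,0],[0,0,0],0.4],
    [[0,-4,0],[0,0,0],0.4],
    [[0,-4,0],[0,0,0],0.4],
    [[0,-4,0],[0,0,0],0.4],
    [[0,-4,0],[0,0,0],0.4],
    [[0,0,0],[0,0,0],0.4],
    [[0,0,0],[0,0,0],0.4]
  ]
}}

```text
t: 39.9
eef_pos: [467.2, 97.5, 176.8]
tcp_rot: [3.141, -0.0, 1.356]
ft_force: [0.8, 0.7, 0.5]
opening: 0.401
grip_force: 0.0
```

```bash
python3 - <<'E'
from h import *
I=snap("e1"); s=state(); print(s["t"],s["eef_pos"].round(1))
a=cv2.resize(I["top"][130:270,150:420],None,fx=1.5,fy=1.5);b=cv2.resize(I["scene"][100:320,120:380],None,fx=1.4,fy=1.4)
h=max(a.shape[0],b.shape[0]);f=lambda x:np.pad(x,((0,h-x.shape[0]),(0,0),(0,0)))
cv2.imwrite("pics/c12.png",np.hstack([f(a),f(b)]))
wood=lambda im:np.clip((im.max(2).astype(float)-100)/40,0,1)
go(I,'W',(467,338,-.21),wood,3,pad=2)
E
```

```text
40.0 [467.1  98.7 176.4]
W top [ 4.66116e+02  3.37049e+02 -2.12000e-01] 251.2
W scene [ 4.62553e+02  3.35121e+02 -2.04000e-01] 1110.9
```

View pics/c12.png

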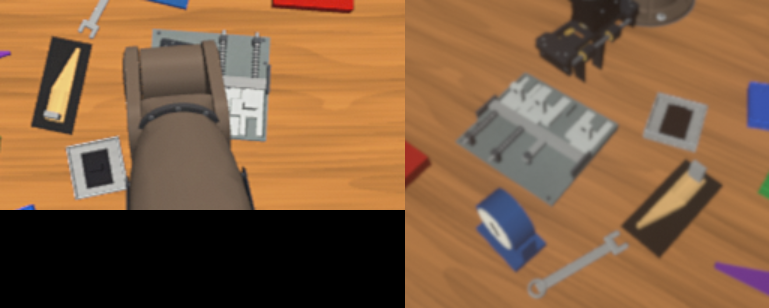

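The final view shows the wedge on the middle of its mat, at (63,80) in the left crop and tip away as at the start. The block is in the dish at (97,168), and the gate is shut over all three brackets (545,115 in the right crop). Handing in.

```bash
python3 -c "
from cell import env
print(env.job_done())"
```

```text
the job is handed in; nothing more can be done
None
```

I handed the job in after about 40 s of robot time. In the last pictures the three brackets present (T, C, step) are nested flat with the gate shut over them, the block is flat in the steel dish, and the wooden wedge is back on its mat tip-forward. The verdict was not shown to me.

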